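# Tighten the capping-head clutch

### The job

The caps are going on too loose: take the orange adjusting key from its stand, set its blade through the narrow slot on top of the capping-head clutch, more than half way down between the teeth of the star wheel, and notch the wheel round a tooth at a time the way the white arrow points until the yellow index in the sight window stands under the red line. Feel for the gaps and never force it: the key must not press on the clutch with more than 20 N, and the gripper itself must keep off the clutch. Then put the key back upright in its stand, fully down, and leave the bottles standing where they are.

Things in the scene. Friction and masses are not known exactly. Their poses are not given: they have to be found in the camera images.
- clutch: capping-head clutch in a grey cradle (foot 140 x 250 mm, screwed to the table), aluminium housing 98 x 75 mm, flat top land 102 mm above the table. Origin: centre of the foot's underside, straight below the slot; z up, +y along its axis from the steel cap chuck to the blue sight section, x across. A white arrow on the land points to -x: pushing the top teeth to -x tightens.
- slot (a point): centre of the access slot at the level of the top land; axes as the clutch. 28 mm long along x, 13 mm wide along y, through a 5 mm thick land, outlined in black, open below. The star wheel's crests pass 8 mm below the land under the slot's middle (10 mm at its ends), the gap bottoms lie 18 mm below it.
- adjuster (a point): centre of the brass star wheel inside, 44 mm below the slot; it turns about the clutch's y; this point and its axes do not turn. 16 flat-topped teeth, 7.6 mm thick at the crest (radius 36 mm, pitch 14.1 mm), between parallel-sided gaps 6.5 mm wide and 10 mm deep; 16 mm wide along y. Its teeth may stand at any angle at the start and the setting does not tell where they are.
- red_line (a point): middle of the red line across the clear pane of the sight window (pane top 86 mm above the table, 74 mm from the slot along the clutch's +y): where the yellow index must come to.
- setting (a joint): the yellow index bar (36 x 5 mm) under the sight pane: its distance from the red line in m along the clutch's +y. 0 = under the line, negative = too slack (nearer the slot); +0.005 per tooth of tightening. A friction washer holds the star wheel where it is left; turning it takes about 4 N at the crests, either way, with no click or ratchet.
- key: adjusting key, about 140 g: square orange handle 24 x 24 x 70 mm (5 to 75 mm above the origin) on a round steel collar 36 mm across, 5 mm thick, with a straight steel blade below, 45 mm long, 4 mm thick along the key's x, 9 mm wide along its y. Origin: centre of the collar's underside, z up along the handle.
- key_tip (a point): middle of the end of the key's blade, 45 mm below the key's origin; same axes.
- stand_hole (a point): middle of the hole's mouth on top of the blue stand block (70 mm along x, 90 mm along y, 56 mm high, fixed to the table). The hole is 11 mm along x, 15 mm along y, 50 mm deep; the key hangs upright in it, its collar resting on the block, key and block axes in line.
- bottle0: amber bottle with brass-coloured cap, 35 mm across, 90 mm high, standing; origin at the centre of its underside, z up. Bystander, as are bottle1 to bottle3.
- bottle1: as bottle0
- bottle2: as bottle0
- bottle3: as bottle0
Things that resemble listed ones, but are neither listed nor needed, are in the scene too. What is shaped like the key but turquoise is not meant. Several things look just like the part that bears stand_hole: the one meant starts farthest to the robot's right.

How it is judged:
By the outcome, as a careful person would: the job done as asked, in the order asked, and still so for the second after the job is handed in, with the robot touching nothing.
It also fails if it takes over 72 s, if anything falls off the work surface, if the arm or the gripper's body presses on something with over 40 N, if the wrist force passes 120 N, or if a joint passes its speed limit or range.

### The arm

A 7-joint arm with a two-finger parallel gripper is mounted at the origin on the work surface. World frame = base frame: x ahead of the robot, y to its left, z up, the work surface at z = 0. Lengths are in m, angles in rad, forces in N, time in s.
With the tool pointing down it reaches from about 0.4 to 0.875 m from the base axis. Payload 19.3 kg.
Tool frame: the origin (TCP) lies midway between the tips of the shut fingers; the grasp point (between the pads) lies 19 mm behind it (bot.pinch_z is the distance from the TCP to the grasp point, in m); z points along the fingers, x is the direction in which the jaws open and shut, and the axes are right-handed (so a half turn about z gives the same grasp; the last joint's range is limited). The gripper opens to 85 mm and grips with 20 to 120 N. Pads are 22 mm wide; open, the fingers measure 114 mm over their backs; the gripper's body (76 mm by 85 mm) begins 54 mm behind the grasp point. The pads swing forward as they close: fully open they stand 13 mm farther back than shut.
Start: joints at [1.136, 0.521, -0.036, 1.599, 0.021, 1.021, -0.113], TCP at [0.223, -0.584, 0.231] pointing down, gripper open.
Joint ranges: [-2.91, 2.91], [-0.3, 2.13], [-1.5, 1.42], [0.17, 2.43], [-1.26, 4.41], [0.16, 1.93], [-2.52, 2.52]. Speed limits (rad/s): [1.89, 1.89, 2.39, 2.39, 3.01, 3.01, 3.01].

### API

Orientations are given as [roll, pitch, yaw] about the fixed x, y, z axes, in that order (R = Rz(yaw) Ry(pitch) Rx(roll)).
In Python, from workcell import bot, grab_frame, camera_params, order gives the robot as it stands.
- The arm moves only by the tool apply_moves, never from a script. Its argument "commands" is a list of rows, each a list of 2 entries, a list of its own where there are three numbers: the shift along the tool's x, y, z in mm, then the turn, a rotation vector about the tool's x, y, z in degrees. In form: [[[dx, dy, dz], [rx, ry, rz]], ...]. A call has 1 to 5 rows; each row is the pose to reach, as a shift and turn from the pose measured when the call began, along the tool's axes at that moment; what a row does not reach only later rows make up. A row lasts 1/12 s, in which the tool goes at most 41.7 mm and 7.16 degrees, less where a joint would pass 70% of its speed; a pose out of reach is approached as far as the arm can. A call with a gripper value outside its range is refused whole. "gripper" is the opening, from 0 (shut) to 1 (fully open), set as the call begins (left out, the last holds). The fingers move at their own pace and stop on an object; "grip_force" is the grip in N (left out, the last holds). Time passes only in rows, so rows that repeat a pose let the fingers close. It gives the time, the measured TCP pose, the force and the opening at its end, in the units of the state.
- bot.observe(): the state, without advancing time (a new reading comes with each control period).
- grab_frame(name): name is "scene" or "top" or "wrist"; returns (picture, depth): 384x512x3 uint8, red, green, blue; 384x512 float32, m along the optical axis (not along the pixel's ray), 0 where there is no reading.
- camera_params(name): a dict with "fx", "fy", "cx", "cy" (pixels), "dist_coeffs" ([k1, k2, p1, p2, k3] as OpenCV has them; the pictures are not rectified), "rvec" (rotation vector, rad) and "tvec" (3), from world to camera coordinates, as OpenCV has them; the wrist camera has in their place "tool_from_camera" (4x4, takes a point from camera to tool coordinates, whose origin is the TCP and whose axes are the tool frame's). Camera axes: x right, y down, z forward; pixel columns grow to the right and rows downward; lengths in m; the calibration is good to about 2 mm. A picture is of the moment at which its call begins: read the wrist's pose just before it. camera_params takes no time and is no camera call.
- order.job_done(): hands the job in, once; it reports no verdict.
The state is a dict: "clock": time; "qpos": joint angles; "qd": joint speeds; "joint_efforts": joint torques, N m; "position": TCP position; "tool_rot": TCP orientation; "force": force on the tool from outside, world axes, zero at the start; "moment": the same for the moment, N m; "grip_width": finger opening in m.
Only numpy, scipy, OpenCV 4.12 (cv2) and the standard library are available. Lean on these libraries where they do the work, as an engineer would, in place of code of your own. Each camera call takes 0.05 s, during which the arm holds its last target. There are 200 camera calls.

## Working session

There is one attempt and no reset: what is moved stays moved. The work goes in short steps, Python scripts to look and compute and a tool call to move; the robot and the scene stay as the last step left them, time stands still between calls to the robot, and variables do not carry over. Pictures are saved under pics/ and viewed, about 8 in all and at most 12, crops included, and the job is handed in when it is done.

Besides the shell and the picture viewer there is one more tool, called after ">>>" by a JSON object that holds its "op" and its "data". apply_moves: Moves the arm, as the interface text tells. Its arguments: {"type":"object","properties":{"commands":{"type":"array"},"gripper":{"type":"number"},"grip_force":{"type":"number"}},"required":["commands"]}

```bash
mkdir -p pics; ls; cat > h.py <<'E'
import numpy as np, cv2
from scipy.spatial.transform import Rotation as R
from workcell import bot, grab_frame, camera_params, order
def tool():
    s=bot.observe(); T=np.eye(4); T[:3,3]=s['position']; T[:3,:3]=R.from_euler('xyz',s['tool_rot']).as_matrix(); return s,T
def shot(name):
    s,T=tool(); im,d=grab_frame(name); c=camera_params(name)
    K=np.array([[c['fx'],0,c['cx']],[0,c['fy'],c['cy']],[0,0,1]]); D=np.array(c['dist_coeffs'])
    if 'rvec' in c:
        W=np.eye(4); W[:3,:3]=cv2.Rodrigues(np.array(c['rvec']))[0]; W[:3,3]=np.ravel(c['tvec']); W=np.linalg.inv(W)
    else: W=T@np.array(c['tool_from_camera'])
    return im,d,K,D,W
def ray(px,K,D,W):
    p=cv2.undistortPoints(np.array(px,float).reshape(-1,1,2),K,D)[:,0]
    return np.c_[p,np.ones(len(p))]@W[:3,:3].T, W[:3,3]
def onz(px,z,K,D,W):
    r,o=ray(px,K,D,W); return o+r*((z-o[2])/r[:,2])[:,None]
def cloud(d,K,D,W):
    v,u=np.mgrid[:d.shape[0],:d.shape[1]]; r,o=ray(np.c_[u.ravel(),v.ravel()],K,D,W)
    return (o+r*d.reshape(-1,1)).reshape(*d.shape,3)
def save(n,im,s=1):
    cv2.imwrite('pics/'+n,cv2.resize(im[...,::-1],None,fx=s,fy=s,interpolation=cv2.INTER_CUBIC))
E
python3 - <<'E'
from h import *
s,T=tool(); print(s['clock'],s['position'],s['tool_rot'],s['grip_width'],bot.pinch_z)
a=shot('scene');b=shot('top')
np.savez('f0.npz',**{'s%d'%i:x for i,x in enumerate(a)},**{'t%d'%i:x for i,x in enumerate(b)})
save('a.png',np.hstack([a[0],b[0]]),0.78)
save('top.png',b[0],1.5)
print(a[4],b[4])
E
```

```text
pics
0.0 [ 0.22282676 -0.58356014  0.2307139 ] [ 3.14149256e+00  1.18825709e-03 -1.20596018e+00] 0.08531252087211925 0.0187
[[ 0.58511478  0.67189471 -0.45409051  1.03695149]
 [ 0.81093307 -0.48844338  0.32219656 -0.37923133]
 [-0.00531534 -0.55675898 -0.83065708  0.96428831]
 [ 0.          0.          0.          1.        ]] [[-0.01645392 -0.98552262  0.16874372  0.3274994 ]
 [-0.99968103  0.01944895  0.01611151 -0.04495947]
 [-0.01916015 -0.1684248  -0.98552827  1.31881126]
 [ 0.          0.          0.          1.        ]]
```

View pics/top.png

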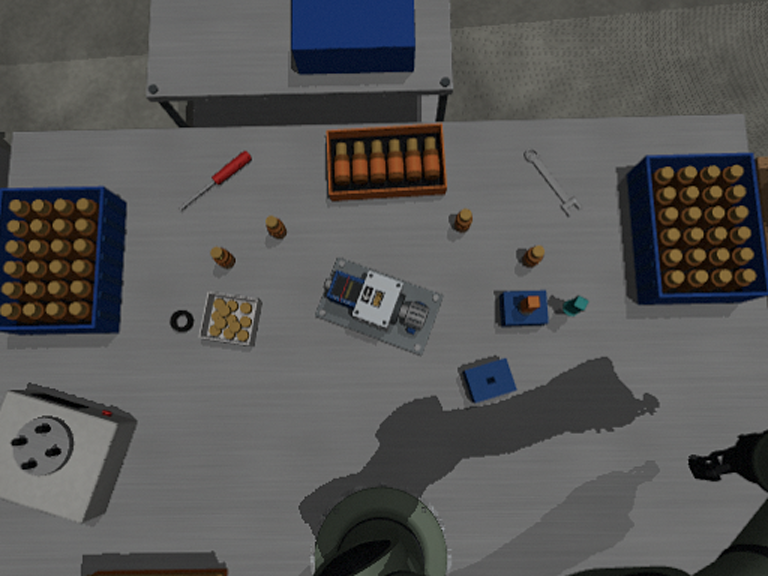

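View pics/a.png

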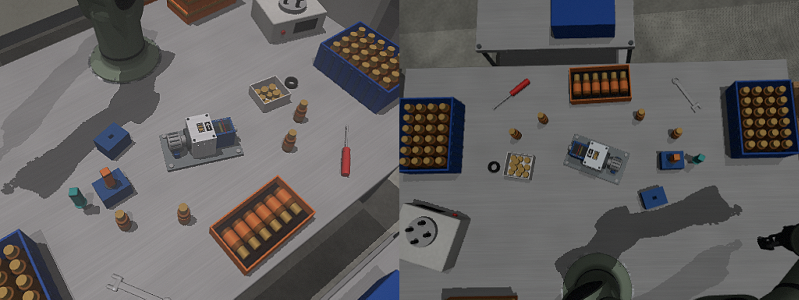

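The top view shows the orange key at (530,302) in the stand at (523,308) on the robot's right. The turquoise decoy key is at (575,305), and the empty stand at (490,380) is a decoy. The clutch is at (380,300), with its sight section to the left and chuck to the right, and the four bottles stand around them. Next I'll measure these.

```bash
python3 - <<'E'
from h import *
f=np.load('f0.npz')
out=None
for k in 'ts':
    im,d,K,D,W=[f[k+str(i)] for i in range(5)]
    P=cloud(d,K,D,W); hsv=cv2.cvtColor(im,cv2.COLOR_RGB2HSV).astype(int); H,S,V=[hsv[...,i] for i in range(3)]
    print(k,'depth ok',(d>0).mean())
    def rep(n,m,box):
        m=m&(P[...,0]>box[0])&(P[...,0]<box[1])&(P[...,1]>box[2])&(P[...,1]<box[3])
        p=P[m]; 
        if len(p)<5: print(n,len(p));return
        r=cv2.minAreaRect(p[:,:2].astype(np.float32)*1000)
        print(n,len(p),'med',p.mean(0).round(4),'rect',np.round(r[0],1),np.round(r[1],1),round(r[2],1),'z',np.percentile(p[:,2],[5,95]).round(3))
    z=P[...,2]; box=(.3,.65,-.4,.25)
    # land
    rep('land',(abs(z-.102)<.006),(.4,.65,-.12,.12))
    rep('foot',(z<.03)&(z>.006),(.38,.68,-.2,.16))
    st=(abs(z-.056)<.005)&(H>100)&(H<130)&(S>100)
    rep('stand',st,(.3,.65,-.33,-.22)); 
    rep('blue-all',st,(.3,.7,-.4,-.05)) 
    rep('keytop',(H<15)&(S>120)&(z>.123),(.4,.6,-.36,-.2))
    rep('turq',(H>80)&(H<98)&(S>80),(.35,.65,-.42,-.2))
    am=(z>.08)&(z<.1)&(H>8)&(H<30)&(S>60)
    n,l,stt,c=cv2.connectedComponentsWithStats(am.astype(np.uint8))
    for i in range(1,n):
        if stt[i,4]>8:
            q=P[l==i].mean(0)
            if abs(q[1])<.4: print('bottle?',q.round(3),stt[i,4])
E
```

```text
t depth ok 0.9960886637369791
land 729 med [ 0.5168 -0.0053  0.1016] rect [517.2  -5.3] [75.4 98.5] 68.7 z [0.098 0.105]
foot 1540 med [ 0.5057 -0.0149  0.0117] rect [530.  -20.7] [296.2 354.8] 0.1 z [0.007 0.017]
stand 703 med [ 0.4161 -0.2691  0.0557] rect [ 423.5 -275.3] [ 76.5 244.6] 72.4 z [0.052 0.06 ]
blue-all 1059 med [ 0.415  -0.2682  0.0557] rect [ 419.2 -240.3] [195.6 296.2] 19.2 z [0.052 0.06 ]
keytop 66 med [ 0.4998 -0.3136  0.1301] rect [ 500.  -314.8] [24.4 21.3] 89.1 z [0.126 0.134]
turq 138 med [ 0.4964 -0.4055  0.092 ] rect [ 498.6 -407. ] [24.  31.3] 87.8 z [0.049 0.122]
bottle? [ 0.695 -0.193  0.089] 51
bottle? [0.689 0.217 0.089] 52
bottle? [0.624 0.331 0.088] 54
bottle? [ 0.612 -0.34   0.089] 55
bottle? [0.54  0.055 0.086] 22
bottle? [ 0.52  -0.005  0.089] 35
bottle? [ 0.494 -0.308  0.089] 12
s depth ok 0.996185302734375
land 1048 med [ 0.5223 -0.0053  0.1014] rect [520.7  -4.2] [ 75.6 101.6] 68.2 z [0.098 0.104]
foot 2065 med [ 0.5459 -0.0336  0.0125] rect [520.3  -4.1] [250.  142.5] 68.5 z [0.008 0.022]
stand 896 med [ 0.4185 -0.2673  0.0552] rect [ 426.4 -274.8] [ 75.3 245.1] 72.4 z [0.052 0.058]
blue-all 1516 med [ 0.4254 -0.2738  0.0552] rect [ 426.4 -272.8] [108.8 275.4] 62.1 z [0.053 0.058]
keytop 100 med [ 0.5043 -0.3145  0.1301] rect [ 504.4 -314.4] [23.3 22.5] 0.4 z [0.128 0.133]
turq 131 med [ 0.504  -0.4091  0.101 ] rect [ 503.7 -408.7] [25.2 29.8] 68.3 z [0.048 0.121]
bottle? [-0.027  0.344  0.089] 117
bottle? [0.629 0.332 0.088] 68
bottle? [0.545 0.054 0.085] 25
bottle? [ 0.515 -0.001  0.091] 33
bottle? [0.694 0.217 0.088] 84
bottle? [ 0.699 -0.193  0.089] 110
bottle? [ 0.616 -0.34   0.089] 109
```

```bash
cat >> h.py <<'E'
def delta(p,yaw):
    s,T=tool(); G=np.eye(4); G[:3,3]=p; G[:3,:3]=R.from_euler('xyz',[np.pi,0,yaw]).as_matrix()
    M=np.linalg.inv(T)@G; return (M[:3,3]*1000).round(1), np.degrees(R.from_matrix(M[:3,:3]).as_rotvec()).round(2)
E
python3 -c "
from h import *
print(delta([.502,-.314,.25],0)); print(camera_params('wrist'))"
```

```text
(array([-152.3, -357. ,  -19.1]), array([-3.00e-02,  5.00e-02, -6.91e+01]))
{'fx': 332.03132902506655, 'fy': 332.03132902506655, 'cx': 253.48910768120234, 'cy': 190.757319275146, 'dist_coeffs': array([-0.05000778,  0.        ,  0.        ,  0.        ,  0.        ]), 'tool_from_camera': array([[ 9.99999858e-01,  4.97690671e-04,  1.88487534e-04,
         3.57716396e-04],
       [-5.31250600e-04,  9.54539447e-01,  2.98084151e-01,
        -7.62561396e-02],
       [-3.15650849e-05, -2.98084209e-01,  9.54539576e-01,
        -1.41746969e-01],
       [ 0.00000000e+00,  0.00000000e+00,  0.00000000e+00,
         1.00000000e+00]])}
```

>>> {"op": "apply_moves", "data": {"commands": [[[-152,-357,-19],[0,0,-69]],[[-152,-357,-19],[0,0,-69]],[[-152,-357,-19],[0,0,-69]],[[-152,-357,-19],[0,0,-69]],[[-152,-357,-19],[0,0,-69]]], "gripper": 1}}

```text
clock: 0.52
position: [0.3736, -0.4377, 0.2413]
tool_rot: [-3.141, 0.001, -0.575]
force: [0.7, -0.7, -0.3]
grip_width: 0.0854
```

```bash
python3 -c "
from h import *
print(delta([.502,-.314,.25],0), tool()[0]['qpos'])"
```

```text
(array([  40.5, -173.6,   -8.6]), array([-3.000e-02,  2.000e-02, -3.295e+01])) [ 0.9285885   0.43938518 -0.2305333   1.71426691  0.11535525  1.00177437
  0.08187337]
```

>>> {"op": "apply_moves", "data": {"commands": [[[40,-174,-9],[0,0,-33]],[[40,-174,-9],[0,0,-33]],[[40,-174,-9],[0,0,-33]],[[40,-174,-9],[0,0,-33]],[[40,-174,-9],[0,0,-33]]]}}

```text
clock: 0.93
position: [0.5059, -0.3079, 0.2506]
tool_rot: [-3.139, -0.002, 0.014]
force: [-0.3, 1.4, 0.1]
grip_width: 0.0857
```

```bash
python3 - <<'E'
from h import *
im,d,K,D,W=shot('wrist'); save('w1.png',im,1.2)
np.savez('w1.npz',im=im,d=d,K=K,D=D,W=W)
P=cloud(d,K,D,W); hsv=cv2.cvtColor(im,cv2.COLOR_RGB2HSV).astype(int); H,S,V=[hsv[...,i] for i in range(3)]; z=P[...,2]
def rep(n,m):
    p=P[m&(d>.02)]; r=cv2.minAreaRect(p[:,:2].astype(np.float32)*1000)
    print(n,len(p),p.mean(0).round(4),np.round(r[0],1),np.round(r[1],1),round(r[2],1),np.percentile(p[:,2],[2,98]).round(4))
near=(abs(P[...,0]-.5)<.08)&(abs(P[...,1]+.31)<.08)
rep('keytop',(H<15)&(S>120)&(z>.126)&near); rep('stand',(abs(z-.056)<.004)&(H>100)&(H<130)&(S>100)&near)
print(tool()[0]['qpos'],delta([.502,-.314,.25],0))
E
```

```text
keytop 720 [ 0.5035 -0.3132  0.1298] [ 503.2 -313.8] [22.4 22.4] 1.3 [0.1267 0.1314]
stand 3998 [ 0.5034 -0.3073  0.0551] [ 503.3 -314.4] [69.3 89.6] 1.0 [0.0536 0.0566]
[ 0.73367888  0.47404839 -0.40548464  1.65277027  0.20463576  1.05698814
  0.28665819] (array([-4.2,  6.2,  0.4]), array([-0.16, -0.08,  1.11]))
```

View pics/w1.png

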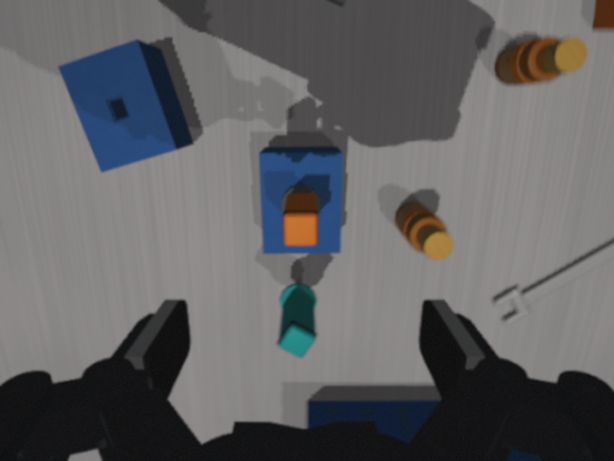

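The wrist view shows the orange key at (300,228) in the stand, with the jaws lined up along the stand's x. The turquoise key at (297,335) is clear. I'll descend now.

```bash
python3 -c "
from h import *
print(delta([.5033,-.314,.088],.018))"
```

```text
(array([ -3.2,   6.7, 162.4]), array([-0.16, -0.09,  0.08]))
```

>>> {"op": "apply_moves", "data": {"commands": [[[-3,6.7,30],[-0.15,-0.1,0]],[[-3,6.7,65],[-0.15,-0.1,0]],[[-3,6.7,100],[-0.15,-0.1,0]],[[-3,6.7,130],[-0.15,-0.1,0]],[[-3,6.7,150],[-0.15,-0.1,0]]]}}

```text
clock: 1.4
position: [0.5021, -0.3136, 0.0973]
tool_rot: [-3.14, 0.003, 0.019]
force: [0.9, -0.3, 0.5]
grip_width: 0.0855
```

```bash
python3 -c "
from h import *
print(delta([.5033,-.314,.088],.018))"
```

```text
(array([1.3, 0.4, 9.3]), array([-0.1 ,  0.17,  0.06]))
```

>>> {"op": "apply_moves", "data": {"commands": [[[1.3,0.4,9.3],[-0.1,0.2,0]],[[1.3,0.4,9.3],[-0.1,0.2,0]],[[1.3,0.4,9.3],[-0.1,0.2,0]]]}}

```text
clock: 1.65
position: [0.5034, -0.314, 0.0883]
tool_rot: [-3.141, -0.0, 0.019]
force: [0.0, -0.2, 1.1]
grip_width: 0.0854
```

>>> {"op": "apply_moves", "data": {"commands": [[[0,0,0],[0,0,0]],[[0,0,0],[0,0,0]],[[0,0,0],[0,0,0]],[[0,0,0],[0,0,0]],[[0,0,0],[0,0,0]]], "gripper": 0, "grip_force": 40}}

```text
clock: 2.07
position: [0.5036, -0.3141, 0.0888]
tool_rot: [3.141, -0.001, 0.019]
force: [-0.6, -0.2, 1.6]
grip_width: 0.0257
```

>>> {"op": "apply_moves", "data": {"commands": [[[0,0,0],[0,0,0]],[[0,0,0],[0,0,0]],[[0,0,0],[0,0,0]],[[0,0,0],[0,0,0]],[[0,0,0],[0,0,0]]], "grip_force": 70}}

```text
clock: 2.48
position: [0.5035, -0.3142, 0.0888]
tool_rot: [3.141, -0.001, 0.019]
force: [-0.9, 0.1, 2.7]
grip_width: 0.0232
```

>>> {"op": "apply_moves", "data": {"commands": [[[0,0,-5],[0,0,0]],[[0,0,-20],[0,0,0]],[[0,0,-45],[0,0,0]],[[0,0,-80],[0,0,0]],[[0,0,-115],[0,0,0]]]}}

```text
clock: 2.9
position: [0.503, -0.3137, 0.205]
tool_rot: [-3.141, 0.0, 0.019]
force: [-0.0, -0.2, -1.1]
grip_width: 0.0236
```

```bash
python3 -c "
from h import *
print(tool()[0]['force'],delta([.44,-.09,.215],-.376),delta([.519,-.005,.21],-.376))"
```

```text
[-0.03913191 -0.24387454 -1.12786299] (array([ -58.6, -224.9,   -9.8]), array([-0.04,  0.03, 22.65])) (array([  22. , -308.4,   -4.8]), array([-0.04,  0.03, 22.65]))
```

>>> {"op": "apply_moves", "data": {"commands": [[[8,-40,-10],[0,0,4]],[[8,-80,-10],[0,0,9]],[[8,-120,-10],[0,0,14]],[[8,-160,-10],[0,0,19]],[[8,-200,-10],[0,0,22.7]]]}}

```text
clock: 3.32
position: [0.5066, -0.1119, 0.2156]
tool_rot: [-3.141, 0.0, -0.382]
force: [1.2, 0.4, -0.4]
grip_width: 0.0234
```

```bash
python3 -c "
from h import *
print(delta([.506,-.038,.215],-.376))"
```

```text
(array([-28.1, -68.3,   0.7]), array([-0.04,  0.01, -0.34]))
```

>>> {"op": "apply_moves", "data": {"commands": [[[-14,-35,0],[0,0,0]],[[-26,-63,0],[0,0,-0.3]],[[-28,-68,0.7],[0,0,-0.3]],[[-28,-68,0.7],[0,0,-0.3]],[[-28,-68,0.7],[0,0,-0.3]]]}}

```text
clock: 3.73
position: [0.506, -0.0386, 0.2151]
tool_rot: [-3.141, 0.0, -0.376]
force: [0.5, 0.3, -1.0]
grip_width: 0.0235
```

```bash
python3 - <<'E'
from h import *
im,d,K,D,W=shot('wrist'); save('w2.png',im,1.5)
np.savez('w2.npz',im=im,d=d,K=K,D=D,W=W)
P=cloud(d,K,D,W); z=P[...,2]
m=(abs(z-.102)<.004)&(d>.12)
k=cv2.morphologyEx(m.astype(np.uint8),cv2.MORPH_OPEN,np.ones((5,5)))
p=P[k>0]; r=cv2.minAreaRect(p[:,:2].astype(np.float32)*1000); print(len(p),r,np.median(p[:,2]))
print(bot.observe())
E
```

```text
11575 ((519.1917114257812, -5.174442291259766), (74.16829681396484, 98.75129699707031), 68.52352142333984) 0.10122601958608113
{'clock': 3.7833, 'qpos': array([ 0.26214311,  0.37659813, -0.38590264,  1.90837773,  0.17877402,
        0.8899151 , -0.58991185]), 'qd': array([ 0.01547221,  0.00283037,  0.00492362, -0.00330813, -0.00103882,
       -0.0014721 , -0.00133064]), 'joint_efforts': array([-2.20259964e+00, -7.39924335e+01, -4.92906064e+00, -3.35772085e+01,
       -8.33090348e-02, -2.55391735e-02, -7.00833625e-02]), 'position': array([ 0.50591238, -0.03931612,  0.21501636]), 'tool_rot': array([-3.14138121e+00,  1.42816996e-04, -3.77563849e-01]), 'force': array([-0.54558337,  0.05108229, -1.27129506]), 'moment': array([-0.08524426,  0.00158039, -0.01196621]), 'grip_width': 0.023054379528315877}
```

View pics/w2.png

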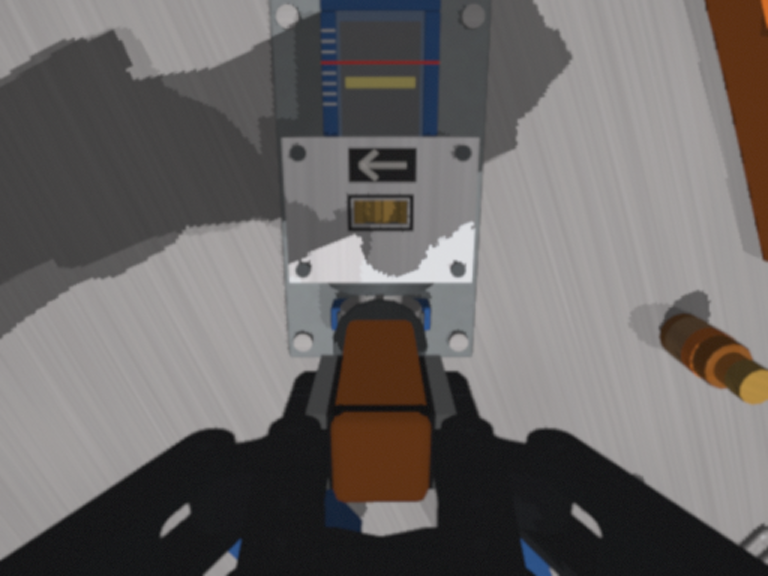

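The red line is at (380,62) and the yellow index at (380,82). The white arrow points left, the slot is at (380,212) with brass teeth visible, and the blade is in front of it. I'll measure these and crop in on the slot.

```bash
cat > m.py <<'E'
from h import *
C=np.array([.5192,-.0052]); YAW=np.radians(-21.5)
ex=np.array([np.cos(YAW),np.sin(YAW)]); ey=np.array([-ex[1],ex[0]])
def loc(px,z,K,D,W): # clutch coords mm
    p=onz(px,z,K,D,W)[:,:2]-C; return np.c_[p@ex,p@ey]*1000
def setting(im,K,D,W):
    hsv=cv2.cvtColor(im,cv2.COLOR_RGB2HSV).astype(int); H,S,V=[hsv[...,i] for i in range(3)]
    v,u=np.mgrid[:384,:512]; L=loc(np.c_[u.ravel(),v.ravel()],.086,K,D,W).reshape(384,512,2)
    win=(abs(L[...,0])<22)&(L[...,1]>42)&(L[...,1]<115)
    r=win&((H<6)|(H>172))&(S>110)&(V>50); y=win&(H>20)&(H<36)&(S>70)&(V>60)
    return [ (m.sum(), L[m].mean(0).round(2), np.percentile(L[m][:,1],[5,95]).round(1)) if m.any() else None for m in (r,y)]
E
python3 - <<'E'
from m import *
f=np.load('w2.npz'); im,d,K,D,W=[f[k] for k in ['im','d','K','D','W']]
print(setting(im,K,D,W))
# slot: brass
hsv=cv2.cvtColor(im,cv2.COLOR_RGB2HSV).astype(int); H,S,V=[hsv[...,i] for i in range(3)]
v,u=np.mgrid[:384,:512]; L=loc(np.c_[u.ravel(),v.ravel()],.102,K,D,W).reshape(384,512,2)
win=(abs(L[...,0])<22)&(abs(L[...,1])<15)
blk=win&(V<60)&(S<90); q=L[blk]; print('black',len(q),np.percentile(q,[1,99],axis=0).round(1))
P=cloud(d,K,D,W); 
# depth profile along slot middle
br=win&(S>90)&(H>10)&(H<35)
rows=np.unique(v[br]); print('brass rows',rows.min(),rows.max(),'cols',u[br].min(),u[br].max())
vm=int(np.median(rows))
for vv in (vm-3,vm,vm+3):
    us=np.unique(u[br]); p=P[vv,us]; 
    print(vv,[(int(a),round(float((q[:2]-C)@ex*1000),1),round(float(q[2]*1000),1),int(V[vv,a])) for a,q in zip(us,p)][::2])
c=im[100:160,215:295]; save('s2.png',c,9)
E
```

```text
[(np.int64(168), array([ 0.3 , 74.11]), array([73.4, 74.9])), (np.int64(373), array([-2.000e-02,  6.449e+01]), array([62., 67.]))]
black 166 [[-16.4  -8.8]
 [ 16.2   9. ]]
brass rows 134 148 cols 236 270
138 [(236, -13.7, 90.9, 80), (238, -12.1, 92.0, 79), (240, -10.4, 92.7, 80), (242, -9.0, 89.6, 77), (244, -7.6, 81.1, 88), (246, -5.9, 83.0, 88), (248, -4.3, 81.7, 81), (250, -2.5, 91.7, 100), (252, -0.9, 92.7, 104), (254, 0.7, 91.7, 92), (256, 2.3, 93.9, 115), (258, 3.9, 92.1, 119), (260, 5.7, 82.2, 118), (262, 7.3, 82.2, 110), (264, 9.0, 81.7, 78), (266, 10.4, 87.8, 70), (268, 11.9, 91.2, 78), (270, 13.5, 91.0, 81)]
141 [(236, -13.7, 91.8, 78), (238, -12.1, 91.4, 80), (240, -10.5, 92.2, 80), (242, -9.0, 90.0, 76), (244, -7.6, 82.0, 89), (246, -6.0, 81.3, 86), (248, -4.3, 83.1, 81), (250, -2.5, 92.9, 99), (252, -0.9, 93.0, 105), (254, 0.7, 91.7, 89), (256, 2.3, 92.8, 114), (258, 3.9, 93.1, 119), (260, 5.7, 82.9, 117), (262, 7.3, 81.4, 89), (264, 9.0, 81.5, 73), (266, 10.4, 88.5, 74), (268, 11.9, 91.8, 82), (270, 13.6, 89.9, 81)]
144 [(236, -13.8, 91.0, 77), (238, -12.2, 91.2, 79), (240, -10.6, 91.4, 80), (242, -9.0, 89.8, 72), (244, -7.6, 81.1, 76), (246, -6.0, 81.8, 81), (248, -4.3, 81.4, 80), (250, -2.5, 92.7, 99), (252, -0.9, 93.2, 104), (254, 0.7, 91.4, 92), (256, 2.3, 92.8, 114), (258, 3.9, 93.2, 116), (260, 5.7, 83.7, 89), (262, 7.4, 81.3, 80), (264, 9.0, 82.6, 72), (266, 10.4, 88.2, 71), (268, 12.0, 90.7, 78), (270, 13.6, 91.0, 81)]
```

View pics/s2.png

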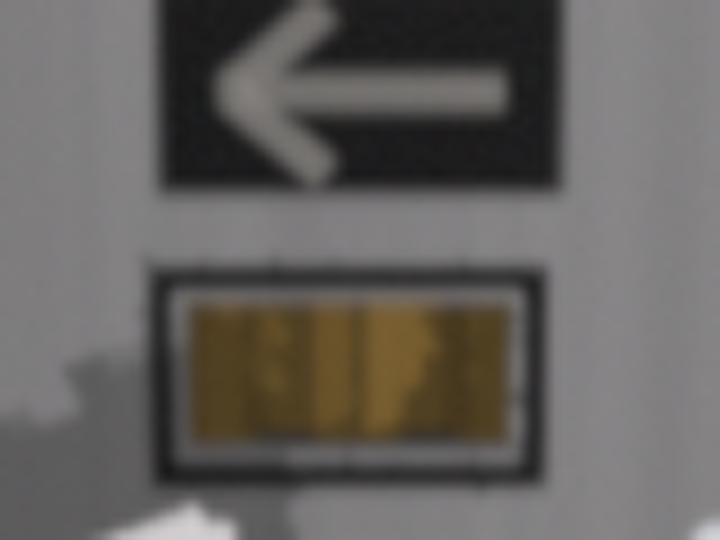

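Depth shows a tooth crest at x≈+0.8 mm, with gaps at about −10° and +12.5°. The index is about 9.6–10 mm short of the line, which is two teeth. I'll enter the right gap at x≈+7.1 mm.

```bash
cat >> m.py <<'E'
def go(x,y,tipdepth): # slot coords mm, key tip depth below land
    p=C+(x*ex+y*ey)/1000; return delta([*p,.102-tipdepth/1000+.0778],YAW)
def where():
    s,T=tool(); p=s['position'][:2]-C; f=np.array(s['force']); return 'x %.2f y %.2f depth %.2f'%(p@ex*1000,p@ey*1000,(.102+.0778-s['position'][2])*1000),'F',np.round([f[:2]@ex,f[:2]@ey,f[2]],1),'yaw',np.degrees(s['tool_rot'][2]).round(2),'M',s['moment'].round(2),s['clock']
E
python3 -c "
from m import *
print(where(),go(7.1,0,-6))"
```

```text
('x 0.14 y -36.61 depth -35.22', 'F', array([-0.5, -0.2, -1.3]), 'yaw', np.float64(-21.63), 'M', array([-0.09,  0.  , -0.01]), 3.7833) (array([  6.9, -36.6,  29.2]), array([-0.01,  0.01, -0.13]))
```

>>> {"op": "apply_moves", "data": {"commands": [[[4,-20,0],[0,0,-0.1]],[[7,-36,5],[0,0,-0.1]],[[7,-36.6,15],[0,0,-0.1]],[[7,-36.6,25],[0,0,-0.1]],[[7,-36.6,29],[0,0,-0.1]]], "grip_force": 110}}

```text
clock: 4.2
position: [0.5251, -0.0093, 0.1844]
tool_rot: [3.141, 0.002, -0.377]
force: [0.6, -0.8, -1.4]
grip_width: 0.0233
```

>>> {"op": "apply_moves", "data": {"commands": [[[0,0,0],[0,0,0]],[[0,0,0],[0,0,0]]]}}

```text
clock: 4.37
position: [0.5245, -0.0106, 0.1839]
tool_rot: [3.14, 0.003, -0.379]
force: [-0.4, 0.1, -1.2]
grip_width: 0.0226
```

```bash
python3 - <<'E'
from m import *
print(where(),go(7.1,0,6))
im,d,K,D,W=shot('wrist'); print(setting(im,K,D,W)); a=shot('scene')
u=cv2.projectPoints(np.array([[.519,-.005,.11]]),cv2.Rodrigues(np.linalg.inv(a[4])[:3,:3])[0],np.linalg.inv(a[4])[:3,3],a[2],a[3])[0].ravel().astype(int); print(u)
c=a[0][u[1]-40:u[1]+35,u[0]-40:u[0]+40]
s1=cv2.resize(c,(480,450),interpolation=cv2.INTER_CUBIC); s2=cv2.resize(im[:300,100:400],(310,310))
o=np.zeros((450,800,3),np.uint8); o[:,:480]=s1; o[:310,490:]=s2; save('c3.png',o)
E
```

```text
('x 6.90 y -3.03 depth -4.15', 'F', array([-0.4, -0. , -1.2]), 'yaw', np.float64(-21.71), 'M', array([ 0.  , -0.  ,  0.02]), 4.3667) (array([ 0.2, -3.1, 10.1]), array([ 0.11,  0.17, -0.21]))
[(np.int64(145), array([ 1.77, 74.28]), array([73.8, 75.1])), (np.int64(406), array([-6.000e-02,  6.541e+01]), array([63. , 67.8]))]
[256 161]
```

View pics/c3.png

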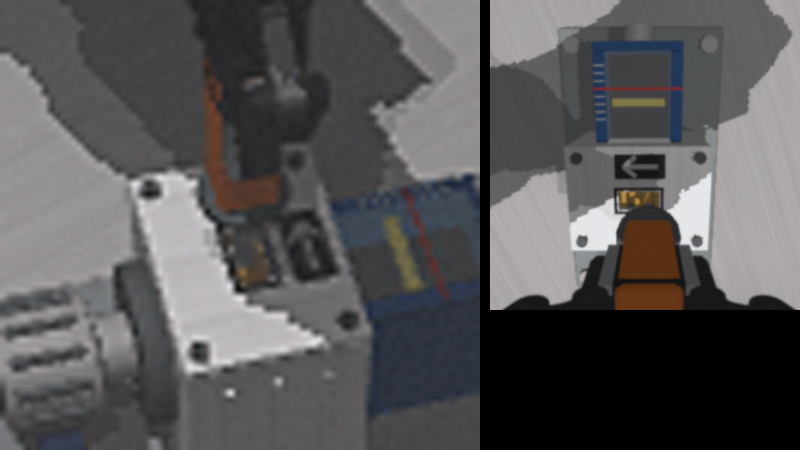

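The scene crop shows the key over the front side of the slot. The wrist view shows the index about 9 mm short of the line. I'll correct the 3 mm y drift and go down to land level.

>>> {"op": "apply_moves", "data": {"commands": [[[0.2,-3.1,0],[0.1,0.17,-0.2]],[[0.2,-3.1,0],[0.1,0.17,-0.2]],[[0.2,-3.1,2],[0.1,0.17,-0.2]],[[0.2,-3.1,3.5],[0.1,0.17,-0.2]],[[0.2,-3.1,3.5],[0.1,0.17,-0.2]]]}}

```text
clock: 4.88
position: [0.5262, -0.0072, 0.1809]
tool_rot: [-3.141, -0.001, -0.375]
force: [-0.4, -0.1, -1.1]
grip_width: 0.0227
```

```bash
python3 -c "
from m import *
print(where(),go(7.1,0,5))"
```

```text
('x 7.27 y 0.75 depth -1.07', 'F', array([-0.3, -0.2, -1.1]), 'yaw', np.float64(-21.47), 'M', array([ 0.03, -0.02, -0.01]), 4.8833) (array([-0.2,  0.7,  6.1]), array([-0.03, -0.06,  0.03]))
```

>>> {"op": "apply_moves", "data": {"commands": [[[-0.2,0.7,0],[0,0,0]],[[-0.2,0.7,1.5],[0,0,0]],[[-0.2,0.7,3],[0,0,0]],[[-0.2,0.7,4.5],[0,0,0]],[[-0.2,0.7,6],[0,0,0]]]}}

```text
clock: 5.3
position: [0.5258, -0.0077, 0.1747]
tool_rot: [-3.141, -0.001, -0.375]
force: [0.6, 0.0, -1.3]
grip_width: 0.0231
```

```bash
python3 -c "
from m import *
print(where(),go(7.1,0,9.5))"
```

```text
('x 7.05 y 0.05 depth 5.13', 'F', array([ 0.5,  0.2, -1.3]), 'yaw', np.float64(-21.47), 'M', array([-0.01, -0.03,  0.02]), 5.3) (array([0.1, 0.1, 4.4]), array([-0.03, -0.05,  0.03]))
```

In the slot, free. The next 4.4 mm goes down slowly past crest level.

>>> {"op": "apply_moves", "data": {"commands": [[[0.1,0.1,1],[0,0,0]],[[0.1,0.1,2],[0,0,0]],[[0.1,0.1,3],[0,0,0]],[[0.1,0.1,3.7],[0,0,0]],[[0.1,0.1,4.4],[0,0,0]]]}}

```text
clock: 5.72
position: [0.5258, -0.0079, 0.1702]
tool_rot: [-3.141, -0.001, -0.375]
force: [0.3, -0.1, -1.5]
grip_width: 0.023
```

```bash
python3 -c "
from m import *
print(where(),go(7.1,0,12.5))"
```

```text
('x 7.15 y -0.03 depth 9.59', 'F', array([ 0.3,  0. , -1.5]), 'yaw', np.float64(-21.47), 'M', array([ 0.02, -0.  ,  0.01]), 5.7167) (array([-0. , -0. ,  2.9]), array([-0.03, -0.05,  0.03]))
```

Depth is 9.6 mm, below the local crest level (≈8.7 mm), with no contact. Continuing down.

>>> {"op": "apply_moves", "data": {"commands": [[[0,0,0.7],[0,0,0]],[[0,0,1.4],[0,0,0]],[[0,0,2.1],[0,0,0]],[[0,0,2.5],[0,0,0]],[[0,0,2.9],[0,0,0]]]}}

```text
clock: 6.13
position: [0.5258, -0.0078, 0.1673]
tool_rot: [-3.141, -0.001, -0.375]
force: [-0.2, -0.2, -2.1]
grip_width: 0.023
```

```bash
python3 -c "
from m import *
print(where(),go(7.1,0,15.5))"
```

```text
('x 7.15 y -0.01 depth 12.53', 'F', array([-0.1, -0.3, -2.1]), 'yaw', np.float64(-21.47), 'M', array([-0.02, -0.02,  0.01]), 6.1333) (array([-0., -0.,  3.]), array([-0.03, -0.05,  0.03]))
```

>>> {"op": "apply_moves", "data": {"commands": [[[0,0,0.7],[0,0,0]],[[0,0,1.4],[0,0,0]],[[0,0,2.1],[0,0,0]],[[0,0,2.5],[0,0,0]],[[0,0,2.8],[0,0,0]]]}}

```text
clock: 6.55
position: [0.5259, -0.0078, 0.1644]
tool_rot: [-3.141, -0.001, -0.375]
force: [0.1, 0.1, -1.7]
grip_width: 0.023
```

```bash
python3 -c "
from m import *
print(where(),go(7.1,0,15.5))"
```

```text
('x 7.15 y -0.00 depth 15.38', 'F', array([ 0. ,  0.1, -1.7]), 'yaw', np.float64(-21.47), 'M', array([-0.04,  0.01,  0.02]), 6.55) (array([-0.1, -0. ,  0.1]), array([-0.03, -0.05,  0.03]))
```

The blade is seated at 15.4 mm with no force. Start notching toward −x.

>>> {"op": "apply_moves", "data": {"commands": [[[-0.8,0,0],[0,0,0]],[[-1.6,0,0],[0,0,0]],[[-2.4,0,0],[0,0,0]],[[-3.2,0,0],[0,0,0]],[[-4,0,0],[0,0,0]]]}}

```text
clock: 6.97
position: [0.5224, -0.0065, 0.1646]
tool_rot: [-3.141, -0.002, -0.375]
force: [4.3, -2.0, -0.3]
grip_width: 0.0232
```

```bash
python3 -c "
from m import *
print(where(),go(-1,0,15.4))"
```

```text
('x 3.39 y -0.01 depth 15.22', 'F', array([ 4.8, -0.2, -0.3]), 'yaw', np.float64(-21.47), 'M', array([-0.5 , -1.13,  0.  ]), 6.9667) (array([-4.4, -0. ,  0.2]), array([-0.04, -0.09,  0.03]))
```

>>> {"op": "apply_moves", "data": {"commands": [[[-1.2,0,0.1],[0,0,0]],[[-2.2,0,0.1],[0,0,0]],[[-3.2,0,0.1],[0,0,0]],[[-4.2,0,0.1],[0,0,0]],[[-5.2,0,0.1],[0,0,0]]]}}

```text
clock: 7.38
position: [0.5175, -0.0045, 0.1645]
tool_rot: [-3.141, -0.002, -0.375]
force: [4.8, -2.7, -2.4]
grip_width: 0.0228
```

```bash
python3 -c "
from m import *
print(where(),go(-6.4,0,15.4))"
```

```text
('x -1.86 y -0.01 depth 15.33', 'F', array([ 5.5, -0.8, -2.4]), 'yaw', np.float64(-21.47), 'M', array([-0.71, -1.37, -0.  ]), 7.3833) (array([-4.5, -0. ,  0.1]), array([-0.04, -0.09,  0.03]))
```

>>> {"op": "apply_moves", "data": {"commands": [[[-1.2,0,0.1],[0,0,0]],[[-2.2,0,0.1],[0,0,0]],[[-3.2,0,0.1],[0,0,0]],[[-4,0,0.1],[0,0,0]],[[-4.5,0,0.1],[0,0,0]]]}}

```text
clock: 7.8
position: [0.5133, -0.0028, 0.1643]
tool_rot: [-3.141, -0.002, -0.375]
force: [4.0, -2.2, -3.1]
grip_width: 0.0228
```

```bash
python3 - <<'E'
from m import *
print(where())
im,d,K,D,W=shot('wrist'); print(setting(im,K,D,W)); print(where(),go(-5.9,0,15.4),W[:3,3])
E
```

```text
('x -6.36 y 0.03 depth 15.51', 'F', array([ 4.5, -0.6, -3.1]), 'yaw', np.float64(-21.47), 'M', array([-0.62, -1.55, -0.02]), 7.8)
[(np.int64(186), array([ 0.37, 74.02]), array([73.3, 74.6])), (np.int64(476), array([-0.27, 70.11]), array([67.7, 72.7]))]
('x -6.43 y -0.01 depth 15.51', 'F', array([ 4.9, -0.7, -3.2]), 'yaw', np.float64(-21.47), 'M', array([-0.59, -1.42, -0.04]), 7.85) (array([ 0.5, -0. , -0.1]), array([-0.04, -0.1 ,  0.03])) [0.54117728 0.06764176 0.30609749]
```

The wheel turned at about 5 N and the index is now ≈4 mm short. I'll centre the blade in the gap, lift to 4 mm depth, shift back to the next gap and feel down again.

>>> {"op": "apply_moves", "data": {"commands": [[[0.6,0,0],[0,0,0]],[[1,0,0],[0,0,0]],[[1,0,-2],[0,0,0]],[[1,0,-5],[0,0,0]],[[1,0,-8],[0,0,0]]]}}

```text
clock: 8.27
position: [0.5138, -0.0031, 0.1725]
tool_rot: [-3.141, -0.001, -0.374]
force: [-0.3, 0.4, -0.7]
grip_width: 0.0227
```

```bash
python3 -c "
from m import *
print(where(),go(7.2,0,4))"
```

```text
('x -5.85 y -0.00 depth 7.33', 'F', array([-0.4,  0.2, -0.7]), 'yaw', np.float64(-21.46), 'M', array([-0.03,  0.02,  0.04]), 8.2667) (array([13.1,  0. , -3.3]), array([-0.03, -0.06,  0.04]))
```

>>> {"op": "apply_moves", "data": {"commands": [[[0,0,-3.5],[0,0,0]],[[0,0,-3.5],[0,0,0]],[[4,0,-3.3],[0,0,0]],[[9,0,-3.3],[0,0,0]],[[12.5,0,-3.3],[0,0,0]]]}}

```text
clock: 8.68
position: [0.526, -0.0079, 0.1757]
tool_rot: [-3.141, -0.001, -0.375]
force: [-0.3, -0.1, -1.7]
grip_width: 0.0229
```

```bash
python3 -c "
from m import *
print(where(),go(7.2,0,6))"
```

```text
('x 7.34 y -0.05 depth 4.10', 'F', array([-0.3, -0.2, -1.7]), 'yaw', np.float64(-21.47), 'M', array([0.02, 0.04, 0.02]), 8.6833) (array([-0.1, -0.1,  1.9]), array([-0.03, -0.06,  0.03]))
```

>>> {"op": "apply_moves", "data": {"commands": [[[-0.1,-0.1,0],[0,0,0]],[[-0.1,-0.1,1.5],[0,0,0]],[[-0.1,-0.1,3],[0,0,0]],[[-0.1,-0.1,4.2],[0,0,0]],[[-0.1,-0.1,5.4],[0,0,0]]]}}

```text
clock: 9.1
position: [0.5259, -0.0078, 0.1701]
tool_rot: [-3.141, -0.001, -0.375]
force: [-0.7, -0.5, -1.0]
grip_width: 0.0225
```

```bash
python3 -c "
from m import *
print(where(),go(7.2,0,12.5))"
```

```text
('x 7.16 y 0.05 depth 9.70', 'F', array([-0.4, -0.7, -1. ]), 'yaw', np.float64(-21.46), 'M', array([-0.08, -0.06,  0.01]), 9.1) (array([0. , 0.1, 2.8]), array([-0.03, -0.06,  0.04]))
```

>>> {"op": "apply_moves", "data": {"commands": [[[0,0,0.7],[0,0,0]],[[0,0,1.4],[0,0,0]],[[0,0,2],[0,0,0]],[[0,0,2.5],[0,0,0]],[[0,0,2.9],[0,0,0]]]}}

```text
clock: 9.52
position: [0.5259, -0.0077, 0.1672]
tool_rot: [-3.141, -0.001, -0.375]
force: [0.9, 0.1, -2.3]
grip_width: 0.0228
```

```bash
python3 -c "
from m import *
print(where(),go(7.2,0,15.5))"
```

```text
('x 7.14 y 0.07 depth 12.63', 'F', array([ 0.8,  0.5, -2.3]), 'yaw', np.float64(-21.46), 'M', array([-0.03, -0.12,  0.  ]), 9.5167) (array([0.1, 0.1, 2.9]), array([-0.03, -0.06,  0.04]))
```

>>> {"op": "apply_moves", "data": {"commands": [[[0,0,0.7],[0,0,0]],[[0,0,1.4],[0,0,0]],[[0,0,2],[0,0,0]],[[0,0,2.5],[0,0,0]],[[0,0,2.9],[0,0,0]]]}}

```text
clock: 9.93
position: [0.5259, -0.0078, 0.1642]
tool_rot: [-3.141, -0.001, -0.375]
force: [0.8, 0.0, -1.1]
grip_width: 0.0228
```

```bash
python3 -c "
from m import *
print(where(),go(-1,0,15.5))"
```

```text
('x 7.17 y 0.06 depth 15.57', 'F', array([ 0.8,  0.3, -1.1]), 'yaw', np.float64(-21.47), 'M', array([-0.08, -0.1 ,  0.02]), 9.9333) (array([-8.2,  0.1, -0.1]), array([-0.03, -0.06,  0.03]))
```

>>> {"op": "apply_moves", "data": {"commands": [[[-1,0,0],[0,0,0]],[[-2,0,0],[0,0,0]],[[-3,0,0],[0,0,0]],[[-4,0,0],[0,0,0]],[[-5,0,0],[0,0,0]]]}}

```text
clock: 10.35
position: [0.5214, -0.0059, 0.1644]
tool_rot: [-3.141, -0.002, -0.375]
force: [4.7, -2.0, 1.0]
grip_width: 0.0229
```

>>> {"op": "apply_moves", "data": {"commands": [[[-1,0,0],[0,0,0]],[[-2,0,0],[0,0,0]],[[-3,0,0],[0,0,0]],[[-4,0,0],[0,0,0]],[[-4.8,0,0],[0,0,0]]]}}

```text
clock: 10.77
position: [0.5168, -0.0042, 0.1643]
tool_rot: [-3.141, -0.002, -0.375]
force: [5.4, -2.7, -3.4]
grip_width: 0.0232
```

```bash
python3 - <<'E'
from m import *
print(where())
im,d,K,D,W=shot('wrist'); print(setting(im,K,D,W)); print(where(),((W[:2,3]-C)@ey).round(4))
save('w4.png',im[:130,170:340],4)
E
```

```text
('x -2.56 y 0.06 depth 15.45', 'F', array([ 6. , -0.6, -3.4]), 'yaw', np.float64(-21.47), 'M', array([-0.59, -1.42,  0.05]), 10.7667)
[(np.int64(32), array([ 1.16, 74.24]), array([73.7, 74.6])), (np.int64(276), array([-0.21, 72.59]), array([70.9, 75.8]))]
('x -2.65 y 0.07 depth 15.48', 'F', array([ 5.9, -0.1, -3.7]), 'yaw', np.float64(-21.47), 'M', array([-0.54, -1.32, -0.02]), 10.8167) 0.0759
```

View pics/w4.png

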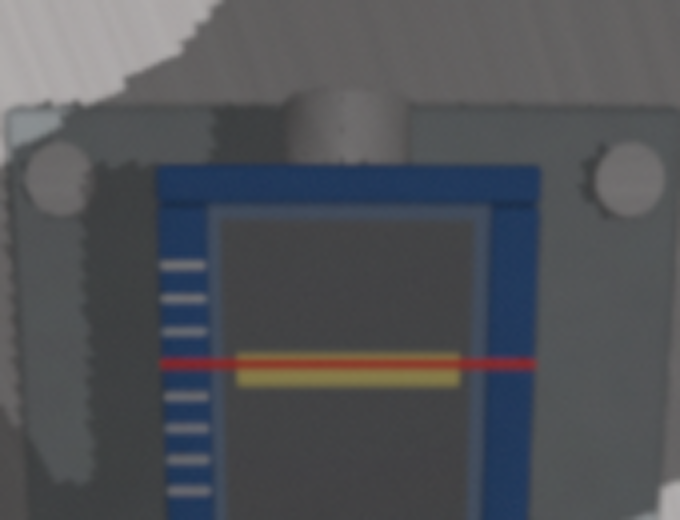

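The red line crosses the yellow bar above its middle (line at row 364, bar from 351 to 388), so it is ≈0.8 mm short. I'll push ≈1.9 mm more.

>>> {"op": "apply_moves", "data": {"commands": [[[-0.6,0,0],[0,0,0]],[[-1.1,0,0],[0,0,0]],[[-1.6,0,0],[0,0,0]],[[-1.9,0,0],[0,0,0]],[[-1.9,0,0],[0,0,0]]]}}

```text
clock: 11.23
position: [0.515, -0.0035, 0.1642]
tool_rot: [-3.141, -0.002, -0.375]
force: [4.9, -2.7, -4.0]
grip_width: 0.0228
```

```bash
cat >> m.py <<'E'
def rows(im): # red line and yellow-bar edge rows, subpixel, over bar columns
    c=im[:160].astype(float); hsv=cv2.cvtColor(im[:160],cv2.COLOR_RGB2HSV).astype(int)
    y=(hsv[...,0]>20)&(hsv[...,0]<36)&(hsv[...,1]>70)&(hsv[...,2]>60); y=cv2.morphologyEx(y.astype(np.uint8),cv2.MORPH_OPEN,np.ones((1,9)))>0
    ys,xs=np.nonzero(y); a,b=np.percentile(xs,[10,90]).astype(int)
    prof=c[:,a:b].mean(1); yel=prof[:,1]-prof[:,2]; red=prof[:,0]-prof[:,1]
    yel=np.where(np.arange(160)>ys.min()-4,yel,0); yel=np.where(np.arange(160)<ys.max()+5,yel,0)
    t=yel.max()/2; i=np.nonzero(yel>t)[0]; i0,i1=i[0],i[-1]
    e0=i0-1+(t-yel[i0-1])/(yel[i0]-yel[i0-1]); e1=i1+(yel[i1]-t)/(yel[i1]-yel[i1+1])
    red=np.clip(red-25,0,None); red[:max(0,ys.min()-12)]=0; red[ys.max()+12:]=0
    return a,b,'edges %.2f %.2f mid %.2f red %.2f'%(e0,e1,(e0+e1)/2,(red*np.arange(160)).sum()/red.sum()),(e0+e1)/2,(red*np.arange(160)).sum()/red.sum()
E
python3 - <<'E'
from m import *
print(where())
im,d,K,D,W=shot('wrist'); r=rows(im); print(r,setting(im,K,D,W)); u=(r[0]+r[1])/2
print('red@.086',loc([[u,r[4]]],.086,K,D,W),'idx@.080',loc([[u,r[3]]],.08,K,D,W),'idx@.086',loc([[u,r[3]]],.086,K,D,W))
print(d[int(r[3])-1:int(r[3])+3,int(u)],d[20,int(u)]) ; print((cloud(d,K,D,W)[int(r[3])-1:int(r[3])+3,int(u),2]*1000).round(1))
save('w5.png',im[:130,170:340],4)
E
```

```text
('x -4.56 y 0.07 depth 15.57', 'F', array([ 5.5, -0.7, -4. ]), 'yaw', np.float64(-21.46), 'M', array([-0.62, -1.39, -0.03]), 11.2333)
(np.int64(238), np.int64(282), 'edges 86.36 94.60 mid 90.48 red 90.62', np.float64(90.47955943819176), np.float64(90.61759799833196)) [(np.int64(31), array([ 0.52, 74.28]), array([74. , 74.7])), (np.int64(221), array([-0.08, 74.3 ]), array([72.1, 76.5]))]
red@.086 [[-4.89022449e-03  7.42138731e+01]] idx@.080 [[ 0.11525435 74.25539459]] idx@.086 [[-5.43958329e-03  7.42988268e+01]]
[0.21097855 0.21052887 0.2111462  0.21116754] 0.27579623
[85.3 85.9 85.5 85.7]
```

The index is within 0.1 mm of the line. Backing off 0.8 mm and lifting straight out.

>>> {"op": "apply_moves", "data": {"commands": [[[0.5,0,0],[0,0,0]],[[0.9,0,0],[0,0,0]],[[0.9,0,-2],[0,0,0]],[[0.9,0,-5],[0,0,0]],[[0.9,0,-8],[0,0,0]]]}}

```text
clock: 11.7
position: [0.5154, -0.0037, 0.1724]
tool_rot: [-3.141, -0.001, -0.374]
force: [-0.2, -0.6, -1.6]
grip_width: 0.0232
```

>>> {"op": "apply_moves", "data": {"commands": [[[0,0,-6],[0,0,0]],[[0,0,-14],[0,0,0]],[[0,0,-24],[0,0,0]],[[0,0,-34],[0,0,0]],[[0,0,-42],[0,0,0]]]}}

```text
clock: 12.12
position: [0.5156, -0.0037, 0.216]
tool_rot: [-3.141, -0.002, -0.375]
force: [0.1, -0.5, -1.8]
grip_width: 0.023
```

```bash
python3 - <<'E'
from m import *
print(where())
im,d,K,D,W=shot('wrist'); r=rows(im); print(r); u=(r[0]+r[1])/2
print('red@.086',loc([[u,r[4]]],.086,K,D,W),'idx@.086',loc([[u,r[3]]],.086,K,D,W))
print(delta([.5035,-.3142,.205],.018))
E
```

```text
('x -3.87 y 0.14 depth -36.21', 'F', array([ 0.3, -0.4, -1.8]), 'yaw', np.float64(-21.46), 'M', array([ 0.01,  0.04, -0.05]), 12.1167)
(np.int64(240), np.int64(275), 'edges 86.79 93.68 mid 90.23 red 90.30', np.float64(90.23433280892777), np.float64(90.3031588873173))
red@.086 [[-0.22609773 74.13262516]] idx@.086 [[-0.22632985 74.18492922]]
(array([101.8, 293.7,  12.1]), array([ -0.04,  -0.2 , -22.49]))
```

The setting held. Returning to the stand.

>>> {"op": "apply_moves", "data": {"commands": [[[13,38,2],[0,0,-4]],[[26,75,4],[0,0,-9]],[[40,112,6],[0,0,-14]],[[53,150,8],[0,0,-19]],[[66,188,10],[0,0,-22.5]]]}}

```text
clock: 12.58
position: [0.5085, -0.2047, 0.2074]
tool_rot: [3.141, -0.004, 0.023]
force: [0.6, 0.2, -1.5]
grip_width: 0.0231
```

```bash
python3 -c "
from m import *
print(delta([.5035,-.3142,.205],.018))"
```

```text
(array([ -7.6, 109.4,   2.4]), array([ 0.01, -0.23,  0.3 ]))
```

>>> {"op": "apply_moves", "data": {"commands": [[[-3,35,2],[0,-0.2,0.3]],[[-5,70,2],[0,-0.2,0.3]],[[-7,98,2],[0,-0.2,0.3]],[[-7.6,109,2],[0,-0.2,0.3]],[[-7.6,109.4,2],[0,-0.2,0.3]]]}}

```text
clock: 13.0
position: [0.5025, -0.3172, 0.2051]
tool_rot: [3.141, -0.0, 0.014]
force: [0.2, 0.4, -0.5]
grip_width: 0.0229
```

>>> {"op": "apply_moves", "data": {"commands": [[[0,0,0],[0,0,0]],[[0,0,0],[0,0,0]],[[0,0,0],[0,0,0]]]}}

```text
clock: 13.25
position: [0.5029, -0.316, 0.2053]
tool_rot: [3.141, -0.0, 0.015]
force: [1.1, -0.6, -1.1]
grip_width: 0.0224
```

```bash
python3 -c "
from m import *
print(where(),delta([.5034,-.3142,.14],.018))"
```

```text
('x 98.73 y -295.18 depth -25.50', 'F', array([ 1.2, -0.2, -1.1]), 'yaw', np.float64(0.88), 'M', array([ 0.02, -0.02,  0.  ]), 13.25) (array([ 0.5, -1.9, 65.3]), array([ 0.04, -0.01, -0.15]))
```

>>> {"op": "apply_moves", "data": {"commands": [[[0.5,-1.9,2],[0,0,-0.15]],[[0.5,-1.9,15],[0,0,-0.15]],[[0.5,-1.9,35],[0,0,-0.15]],[[0.5,-1.9,50],[0,0,-0.15]],[[0.5,-1.9,58],[0,0,-0.15]]]}}

```text
clock: 13.67
position: [0.503, -0.3128, 0.1457]
tool_rot: [-3.141, 0.001, 0.019]
force: [0.0, 0.4, -1.6]
grip_width: 0.0227
```

```bash
python3 -c "
from m import *
print(where(),delta([.5034,-.3142,.125],.018))"
```

```text
('x 97.72 y -292.15 depth 34.13', 'F', array([-0.1,  0.4, -1.6]), 'yaw', np.float64(1.11), 'M', array([-0.04,  0.02, -0.01]), 13.6667) (array([ 0.4,  1.4, 20.7]), array([-0.03,  0.07,  0.08]))
```

>>> {"op": "apply_moves", "data": {"commands": [[[0.4,1.4,0],[0,0,0]],[[0.4,1.4,2],[0,0,0]],[[0.4,1.4,7],[0,0,0]],[[0.4,1.4,13],[0,0,0]],[[0.4,1.4,18],[0,0,0]]]}}

```text
clock: 14.08
position: [0.5036, -0.3143, 0.1276]
tool_rot: [-3.141, 0.001, 0.019]
force: [-0.5, 1.1, -1.8]
grip_width: 0.0227
```

```bash
python3 -c "
from m import *
print(where(),delta([.5034,-.3142,.0915],.018))"
```

```text
('x 98.76 y -293.33 depth 52.23', 'F', array([-0.9,  0.8, -1.8]), 'yaw', np.float64(1.11), 'M', array([0.02, 0.08, 0.  ]), 14.0833) (array([-0.1, -0.1, 36.1]), array([-0.01,  0.04,  0.08]))
```

In the hole, tip about 6 mm below the mouth with no force. Lowering to just above seat.

>>> {"op": "apply_moves", "data": {"commands": [[[-0.1,-0.1,6],[0,0,0]],[[-0.1,-0.1,15],[0,0,0]],[[-0.1,-0.1,25],[0,0,0]],[[-0.1,-0.1,32],[0,0,0]],[[-0.1,-0.1,36],[0,0,0]]]}}

```text
clock: 14.5
position: [0.503, -0.3139, 0.0901]
tool_rot: [-3.141, 0.002, 0.019]
force: [0.6, 0.4, -1.1]
grip_width: 0.0229
```

```bash
python3 -c "
from m import *
print(where(),delta([.5034,-.3142,.0888],.018))"
```

```text
('x 98.05 y -293.19 depth 89.70', 'F', array([ 0.4,  0.6, -1.1]), 'yaw', np.float64(1.12), 'M', array([-0.03,  0.02,  0.01]), 14.5) (array([0.4, 0.3, 1.3]), array([-0.05,  0.12,  0.08]))
```

>>> {"op": "apply_moves", "data": {"commands": [[[0.4,0.3,0.3],[0,0.1,0]],[[0.4,0.3,0.6],[0,0.1,0]],[[0.4,0.3,0.9],[0,0.1,0]],[[0.4,0.3,1.1],[0,0.1,0]],[[0.4,0.3,1.1],[0,0.1,0]]]}}

```text
clock: 14.92
position: [0.5035, -0.3143, 0.0892]
tool_rot: [-3.141, -0.0, 0.02]
force: [-1.2, -0.0, -1.5]
grip_width: 0.0232
```

```bash
python3 -c "
from m import *
print(where(),delta([.5034,-.3142,.0888],.018))"
```

```text
('x 98.70 y -293.30 depth 90.64', 'F', array([-1.1, -0.4, -1.5]), 'yaw', np.float64(1.12), 'M', array([-0.02,  0.06,  0.01]), 14.9167) (array([-0.1, -0.1,  0.4]), array([-0.04, -0.01,  0.09]))
```

>>> {"op": "apply_moves", "data": {"commands": [[[-0.1,-0.1,0.3],[0,0,0]],[[-0.1,-0.1,0.5],[0,0,0]],[[-0.1,-0.1,0.5],[0,0,0]]]}}

```text
clock: 15.17
position: [0.5035, -0.3143, 0.0889]
tool_rot: [-3.141, -0.0, 0.019]
force: [-0.9, -0.0, 3.9]
grip_width: 0.0226
```

>>> {"op": "apply_moves", "data": {"commands": [[[0,0,0],[0,0,0]],[[0,0,0],[0,0,0]],[[0,0,0],[0,0,0]],[[0,0,0],[0,0,0]],[[0,0,0],[0,0,0]]], "gripper": 0.9}}

```text
clock: 15.58
position: [0.5035, -0.3142, 0.0889]
tool_rot: [-3.141, -0.0, 0.019]
force: [-0.4, 0.3, 0.6]
grip_width: 0.077
```

>>> {"op": "apply_moves", "data": {"commands": [[[0,0,0],[0,0,0]],[[0,0,-3],[0,0,0]],[[0,0,-15],[0,0,0]],[[0,0,-40],[0,0,0]],[[0,0,-75],[0,0,0]]]}}

```text
clock: 16.0
position: [0.5025, -0.3136, 0.1638]
tool_rot: [-3.139, 0.002, 0.02]
force: [0.4, 0.2, 0.2]
grip_width: 0.0773
```

```bash
python3 -c "
from m import *
print(where(),delta([.49,-.25,.27],.018))"
```

```text
('x 97.49 y -293.10 depth 16.01', 'F', array([0.3, 0.3, 0.2]), 'yaw', np.float64(1.13), 'M', array([ 0.01, -0.06, -0.01]), 16.0) (array([ -11.5,  -64.1, -106. ]), array([-0.14,  0.14,  0.1 ]))
```

>>> {"op": "apply_moves", "data": {"commands": [[[0,0,-30],[0,0,0]],[[0,0,-60],[0,0,0]],[[0,0,-85],[0,0,0]],[[0,0,-90],[0,0,0]],[[0,0,-90],[0,0,0]]]}}

```text
clock: 16.42
position: [0.5034, -0.3141, 0.2566]
tool_rot: [-3.141, -0.001, 0.02]
force: [-0.7, -0.1, -1.0]
grip_width: 0.077
```

```bash
python3 - <<'E'
from m import *
im,d,K,D,W=shot('wrist'); t=shot('top'); sc=shot('scene')
P=cloud(d,K,D,W); hsv=cv2.cvtColor(im,cv2.COLOR_RGB2HSV).astype(int); H,S,V=[hsv[...,i] for i in range(3)]; z=P[...,2]
near=(abs(P[...,0]-.5)<.08)&(abs(P[...,1]+.31)<.08)
for n,m in (('key',(H<15)&(S>120)&(z>.126)&near),('stand',(abs(z-.056)<.004)&(H>100)&(H<130)&(S>100)&near)):
    p=P[m&(d>.02)]; r=cv2.minAreaRect(p[:,:2].astype(np.float32)*1000); print(n,len(p),p.mean(0).round(4),np.round(r[0],1),np.round(r[1],1),round(r[2],1),np.percentile(p[:,2],[2,50,98]).round(4))
for a in (t,sc):
    P=cloud(a[1],a[2],a[3],a[4]); h=cv2.cvtColor(a[0],cv2.COLOR_RGB2HSV).astype(int); z=P[...,2]
    am=(z>.08)&(z<.1)&(h[...,0]>8)&(h[...,0]<30)&(h[...,1]>60); n,l,st,c=cv2.connectedComponentsWithStats(am.astype(np.uint8))
    print([tuple(P[l==i].mean(0).round(3)[:2]) for i in range(1,n) if st[i,4]>40 and abs(P[l==i].mean(0)[1])<.4])
o=np.zeros((384*1,800,3),np.uint8); o[:,:512]=im; o[:288,520:]=cv2.resize(sc[0][90:240,130:276],(280,288)); save('end.png',o)
E
```

```text
key 740 [ 0.5035 -0.3138  0.1297] [ 503.7 -314.6] [22.8 23.7] 0.4 [0.127  0.1298 0.1313]
stand 4034 [ 0.5024 -0.3081  0.0551] [ 502.9 -314.7] [69.7 90. ] 1.1 [0.0536 0.0551 0.0566]
[(np.float64(0.695), np.float64(-0.193)), (np.float64(0.689), np.float64(0.217)), (np.float64(0.624), np.float64(0.331)), (np.float64(0.612), np.float64(-0.34))]
[(np.float64(-0.027), np.float64(0.347)), (np.float64(0.629), np.float64(0.332)), (np.float64(0.694), np.float64(0.217)), (np.float64(0.7), np.float64(-0.193)), (np.float64(0.617), np.float64(-0.34))]
```

View pics/end.png

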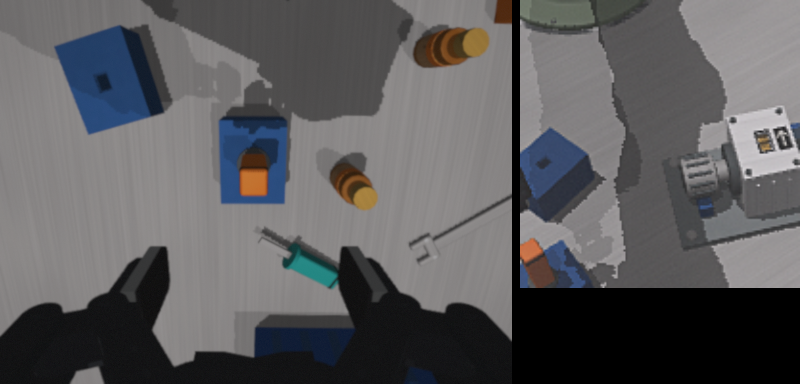

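The orange key is upright and fully down: its top is at 0.1298 m, the same as at the start. All four bottles are unmoved and the gripper is clear. The turquoise lookalike at (310,262) now lies on the table. It had been standing on its blade tip, isn't part of the job, and touches nothing. Handing in.

```bash
python3 -c "
from m import *
print(order.job_done(), bot.observe()['clock'])"
```

```text
the job is handed in; nothing more can be done
the job is handed in; nothing more can be done
```

The wheel is adjusted, the key is back in its stand, and the job is handed in at about 17 s of the 72 s allowed.

- **Adjustment:** I took the orange key and set the blade about 15.5 mm below the land, roughly 7 mm into the 10 mm gaps. I then notched the wheel towards −x in two strokes, about 1.8 teeth in all. The wrist force readings between moves showed about 5–6 N sideways and no more than 4 N vertically. The gripper stayed above the clutch throughout.
- **Index:** after I drew the key out, the wrist camera put the yellow index within about 0.1 mm of the red line. It was about 9 mm short at the start. I did not measure it again once the key was back in the stand.
- **Key:** it is upright in the right-hand stand. Its top is at the same height as before I took it (0.1298 m), so it is fully down.
- **Bottles:** all four measure within about 1 mm of their first positions.
- **Check that disagreed:** the turquoise lookalike key, which stood upright next to the stand at the start, was lying on the table in the last picture. I felt no contact and my planned clearance to it was several centimetres. I think it tipped over by itself, but I did not see it fall. It did not touch the stand or the orange key.

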